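# Put the mixed-up castings back with their gaskets

## Robot

A 6-joint arm with a two-finger parallel gripper is mounted at the origin on the work surface. World frame = base frame: x ahead of the robot, y to its left, z up, the work surface at z = 0. Lengths are in m, angles in rad, forces in N, time in s.
With the tool pointing down it reaches from about 0.375 to 0.825 m from the base axis. Payload 5.5 kg.
Tool frame: the origin (TCP) lies on the centre line of the jaws, within the pads' length; the fingertips stand 8 mm ahead of it and the grasp point (between the pads) lies 11 mm behind it; z points along the fingers, y is the line along which they close (so a half turn about z gives the same grasp; the last joint's range is limited). The gripper opens to 85 mm and grips with 20 to 120 N. Pads are 22 mm wide; open, the fingers measure 114 mm over their backs; the gripper's body (76 mm by 85 mm) begins 54 mm behind the grasp point. The pads swing forward as they close: fully open they stand 13 mm farther back than shut.
Start: joints at [-1.274, 0.314, -0.047, 1.21, 0, 1.571], TCP at [0.175, -0.574, 0.239] pointing down, gripper open.
Joint ranges: [-2.67, 2.67], [-0.69, 1.73], [-1.03, 1.25], [-2.08, 2.16], [-1.42, 1.45], [-3.14, 3.14]. Speed limits (rad/s): [2.39, 2.39, 3.01, 3.14, 3.14, 3.14].

## Interface

Orientations are given as a unit quaternion [x, y, z, w].
In Python, from rig import env gives the robot as it stands.
- The arm moves only by the tool carry_out, never from a script. Its argument "increments" is one flat list of numbers, 5 for each row, row after row: the opening, from -1 (shut) to 1 (fully open), then the shift along the world's x, y, z in m, then the turn about the world's z in degrees. In form: [gripper, tx, ty, tz, turn, gripper, tx, ty, tz, turn, ...]. A call has 1 to 10 rows; each row shifts and turns the commanded pose from where the row before left it; what a row does not reach is not made up. A row lasts 1/10 s, in which the tool goes at most 50 mm and 8.59 degrees, less where a joint would pass 70% of its speed; a pose out of reach is approached as far as the arm can. A call is refused whole if a number of a shift passes 0.05 or a number of a turn 8.59, either way. A call with a gripper value outside its range is refused whole. The fingers move at their own pace and stop on an object; "force" is the grip in N (left out, the last holds). Time passes only in rows, so rows that do not move let the fingers close. It gives the time, the measured TCP pose, the force, the opening and the grip force at its end, in the units of the state.
- env.read_state(): the state, without advancing time (a new reading comes with each control period).
- env.capture(name): name is "side" or "top"; returns a dict with "image" (384x512x3 uint8, red, green, blue), "mtx" (3x3 intrinsics, pixels), "k1" (the pictures are not rectified: a ray, as slopes to the right and down, at radius r is drawn at 1 + k1 r^2 times it, then the intrinsics apply), "rvec" (rotation vector, rad) and "tvec" (3), from world to camera coordinates, as OpenCV has them. Camera axes: x right, y down, z forward; pixel columns grow to the right and rows downward; lengths in m; the calibration is good to about 2 mm. A picture is of the moment at which its call begins. There is no depth.
- env.close_job(): hands the job in; it is judged then, once.
The state is a dict: "time_s": time; "joints": joint angles; "qvel": joint speeds; "joint_efforts": joint torques, N m; "tcp_pos": TCP position; "eef_rot": TCP orientation; "contact_force": force on the tool from outside, world axes, zero at the start; "wrist_torque": the same for the moment, N m; "width": finger opening in m; "grasp_force": force on a finger pad.
Only numpy, scipy, OpenCV 4.12 (cv2) and the standard library are available. Lean on these libraries where they do the work, as an engineer would, in place of code of your own. Each camera call takes 0.05 s, during which the arm holds its last target. There are 200 camera calls.

## Task

Each of the four kit trays should hold an aluminium intake casting next to the gasket of the same outline, but the castings have got mixed up and every one stands in a wrong tray. Move them, parking one in the spare tray when you need room, until each stands flat and upright, stub up, in the larger compartment of the tray with its own gasket and the spare tray is empty again. Set them down without dropping or tipping them over, and leave the bolt tin where it stands.

Things in the scene. Friction and masses are not known exactly. Their poses are not given: they have to be found in the camera images.
- flange_oval: Loose aluminium casting, 52 mm tall, about 100 g: oval two-bolt flange, 66 (along x) x 44 mm, 8 mm thick, flat at the bottom, round hollow pipe stub up from its middle: 33 mm diameter from 16 to 46 mm height (grip here), bead of 36 mm at the top. At the start in a wrong tray at any yaw; fits there at any yaw. Origin: centre of the underside.
- flange_triangle: Loose aluminium casting, 52 mm tall, about 110 g: rounded-triangle three-bolt flange, corners 35 mm from the middle (one at +x), 8 mm thick, flat at the bottom, round hollow pipe stub up from its middle: 33 mm diameter from 16 to 46 mm height (grip here), bead of 36 mm at the top. At the start in a wrong tray at any yaw; fits there at any yaw. Origin: centre of the underside.
- flange_square: Loose aluminium casting, 52 mm tall, about 120 g: square four-bolt flange, 54 x 54 mm, sides along x and y, 8 mm thick, flat at the bottom, round hollow pipe stub up from its middle: 33 mm diameter from 16 to 46 mm height (grip here), bead of 36 mm at the top. At the start in a wrong tray at any yaw; fits there at any yaw. Origin: centre of the underside.
- flange_round: Loose aluminium casting, 52 mm tall, about 130 g: round six-bolt flange, 62 mm across, 8 mm thick, flat at the bottom, round hollow pipe stub up from its middle: 33 mm diameter from 16 to 46 mm height (grip here), bead of 36 mm at the top. At the start in a wrong tray at any yaw; fits there at any yaw. Origin: centre of the underside.
- tray_oval: Fixed blue plastic kit tray, 164 x 92 mm, walls 15 mm high and 3 mm thick. Larger compartment 86 x 86 mm inside, for the casting; smaller one, 66 x 86 mm, towards +x. In the smaller one a thin brown gasket, fixed: oval, 2 bolt holes, 66 x 44 mm. Origin: on the bench under the middle of the larger compartment, whose floor is 4 mm above it; the smaller one's middle is at x = 79 mm.
- tray_triangle: Fixed blue plastic kit tray, 164 x 92 mm, walls 15 mm high and 3 mm thick. Larger compartment 86 x 86 mm inside, for the casting; smaller one, 66 x 86 mm, towards +x. In the smaller one a thin brown gasket, fixed: rounded triangle, 3 bolt holes, 63 mm wide. Origin: on the bench under the middle of the larger compartment, whose floor is 4 mm above it; the smaller one's middle is at x = 79 mm.
- tray_square: Fixed blue plastic kit tray, 164 x 92 mm, walls 15 mm high and 3 mm thick. Larger compartment 86 x 86 mm inside, for the casting; smaller one, 66 x 86 mm, towards +x. In the smaller one a thin brown gasket, fixed: square, 4 bolt holes, 54 x 54 mm. Origin: on the bench under the middle of the larger compartment, whose floor is 4 mm above it; the smaller one's middle is at x = 79 mm.
- tray_round: Fixed blue plastic kit tray, 164 x 92 mm, walls 15 mm high and 3 mm thick. Larger compartment 86 x 86 mm inside, for the casting; smaller one, 66 x 86 mm, towards +x. In the smaller one a thin brown gasket, fixed: round, 6 bolt holes, 62 mm across. Origin: on the bench under the middle of the larger compartment, whose floor is 4 mm above it; the smaller one's middle is at x = 79 mm.
- tray_spare: Fixed blue plastic kit tray, 164 x 92 mm, walls 15 mm high and 3 mm thick. Larger compartment 86 x 86 mm inside, for the casting; smaller one, 66 x 86 mm, towards +x. The spare one: no gasket, empty at the start. Origin: on the bench under the middle of the larger compartment, whose floor is 4 mm above it; the smaller one's middle is at x = 79 mm.
- bolt_tin: Open round steel tin of bolts, 58 mm in diameter and 45 mm tall, standing loose on the bench beside the trays on the robot's left. Origin: centre of its underside.
Things that resemble listed ones, but are neither listed nor needed, are in the scene too. What is shaped like the tray_oval but turquoise is not meant.

How it is judged:
By the outcome, as a careful person would: the job done as asked, in the order asked, and still so for the second after the job is handed in, with the robot touching nothing.
It also fails if it takes over 122 s, if anything falls off the work surface, if the arm or the gripper's body presses on something with over 40 N, if the wrist force passes 120 N, or if a joint passes its speed limit or range.

## Working session

There is one attempt and no reset: what is moved stays moved. The work goes in short steps, Python scripts to look and compute and a tool call to move; the robot and the scene stay as the last step left them, time stands still between calls to the robot, and variables do not carry over. Pictures are saved under pics/ and viewed, at most 14 in all, crops included, and the job is handed in when it is done.

Besides the shell and the picture viewer there is one more tool, called after "Emit:" as a command line: name --argument value ..., lists and objects as JSON in quotes. carry_out: Moves the arm, as the interface text tells. Its arguments: {"type":"object","properties":{"increments":{"type":"array"},"force":{"type":"number"}},"required":["increments"]}

```bash
mkdir -p pics; cat > h.py <<'E'
import numpy as np, cv2
from rig import env
def cap(n,f=None):
    c=env.capture(n)
    if f: cv2.imwrite('pics/'+f,c['image'][:,:,::-1])
    return c
def ray(c,uv,z):
    """pixels -> world points on plane z"""
    uv=np.array(uv,float).reshape(-1,2);K=np.array(c['mtx'])
    d=(uv-K[:2,2])/[K[0,0],K[1,1]];p=d.copy()
    for _ in range(20): p=d/(1+c['k1']*(p**2).sum(1,keepdims=True))
    R=cv2.Rodrigues(np.array(c['rvec'],float))[0];t=np.array(c['tvec'],float).ravel()
    o=-R.T@t;w=np.c_[p,np.ones(len(p))]@R
    return o+w*((z-o[2])/w[:,2])[:,None]
E
python3 - <<'E'
from h import *
for n in('top','side'):
    c=cap(n,n+'0.png');R=cv2.Rodrigues(np.array(c['rvec'],float))[0];print(n,-R.T@np.array(c['tvec']).ravel(),c['mtx'],c['k1'])
    cv2.imwrite('pics/'+n+'0b.png',cv2.resize(c['image'][:,:,::-1],(800,600),interpolation=3))
s=env.read_state();print(s)
E
```

```text
top [0.34274911 0.01743922 1.29800027] [[419.75177339   0.         253.10072427]
 [  0.         419.75177339 189.37189564]
 [  0.           0.           1.        ]] -0.11351869315343904
side [0.3751581  0.76225294 0.97967561] [[373.77599068   0.         254.31708055]
 [  0.         373.77599068 193.12497572]
 [  0.           0.           1.        ]] 0.03169112661753512
{'time_s': 0.1, 'joints': array([-1.27400841e+00,  3.14195443e-01, -4.79681594e-02,  1.21017833e+00,
       -2.34421748e-05,  1.57079958e+00]), 'qvel': array([-0.00090885, -0.00054336,  0.00214711, -0.00077692, -0.00083046,
       -0.00155477]), 'joint_efforts': array([ 1.51766581e-04, -5.40768385e+01,  3.40540981e+01,  1.12955793e-02,
        3.66408540e-05,  5.46666179e-08]), 'tcp_pos': array([ 0.17531814, -0.57329768,  0.23850149]), 'eef_rot': array([ 9.89009750e-01,  1.47848288e-01, -1.25852368e-04, -7.62576519e-04]), 'contact_force': array([-0.24820616, -0.70539745,  0.28998217]), 'wrist_torque': array([-0.02502941,  0.00944708, -0.04732869]), 'grasp_force': 0.0, 'width': 0.08537967175187194}
```

View pics/top0b.png

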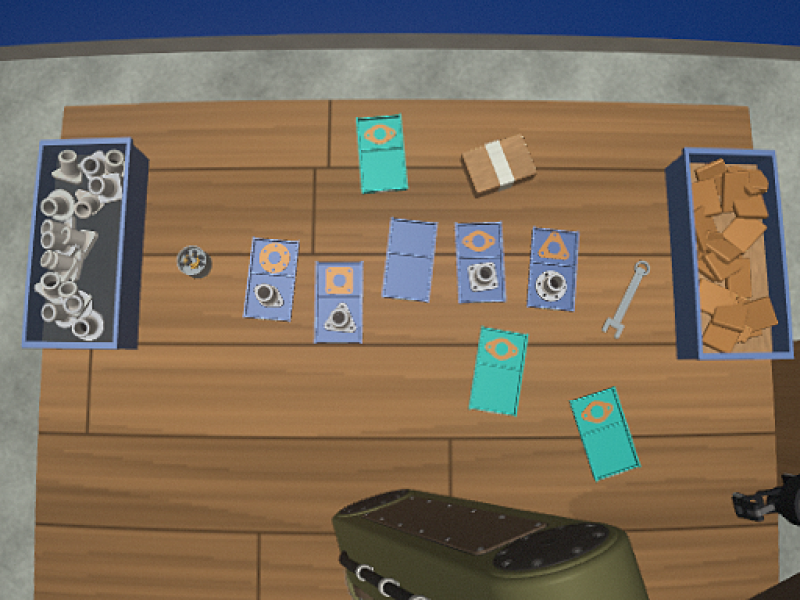

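View pics/side0b.png

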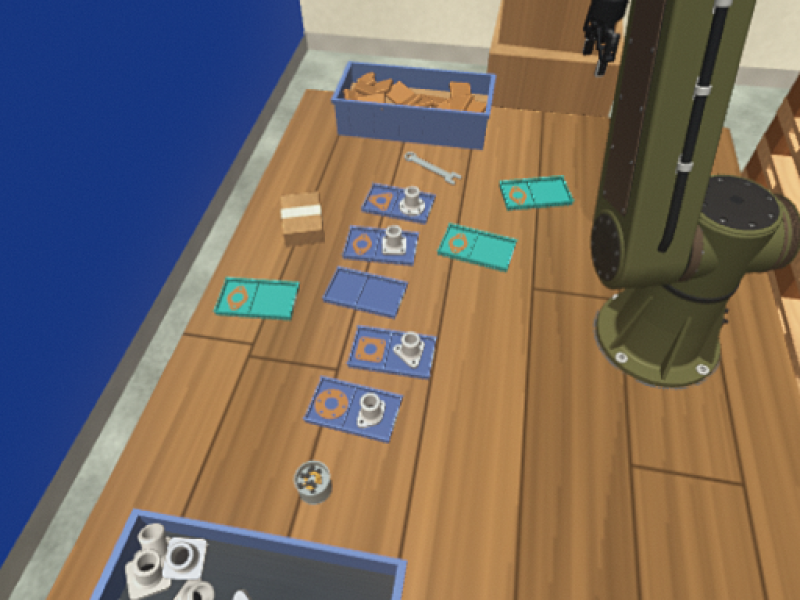

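The trays, left to right in the 800 px top view, are:
- round gasket (270,280), holding the oval casting
- square gasket (338,303), holding the triangle
- spare (410,260), empty
- oval gasket (480,262), holding the square
- triangle gasket (553,270), holding the round

The three turquoise trays (382,153), (498,371) and (605,433) are decoys. The castings in the bin on the left aren't meant either.

```bash
cat > m.py <<'E'
from h import *
c=cap('top');im=c['image'];hsv=cv2.cvtColor(im,cv2.COLOR_RGB2HSV)
x0,y0,x1,y1=145,130,385,228;S=3
vis=cv2.resize(im[y0:y1,x0:x1,::-1],None,fx=S,fy=S,interpolation=cv2.INTER_CUBIC)
blue=cv2.inRange(hsv,(108,70,40),(128,255,255));blue[:y0]=0;blue[y1:]=0;blue[:,:x0]=0;blue[:,x1:]=0
cs=[k for k in cv2.findContours(blue,cv2.RETR_EXTERNAL,cv2.CHAIN_APPROX_NONE)[0] if cv2.contourArea(k)>400]
T=[]
for k in sorted(cs,key=lambda k:k[:,0,0].min()):
    k=cv2.convexHull(k).reshape(-1,2)
    w=ray(c,k,.015)[:,:2].astype(np.float32)
    (ce,sz,_)=r=cv2.minAreaRect(w);b=cv2.boxPoints(r)
    e=max((b[1]-b[0],b[2]-b[1]),key=np.linalg.norm);e=e/np.linalg.norm(e)
    if e[0]<0:e=-e
    o=np.array(ce)-e*.0345   # larger compartment middle (near end): box centre is at x=+.0345
    print('tray c',np.round(ce,4),'size',np.round(sz,4),'yaw',round(np.degrees(np.arctan2(e[1],e[0])),1),'origin',np.round(o,4),'r',round(float(np.hypot(*o)),3))
    T.append(o)
    # casting: low saturation within tray
    m=np.zeros_like(blue);cv2.fillConvexPoly(m,k.reshape(-1,1,2),255)
    g=cv2.bitwise_and(m,cv2.inRange(hsv,(0,0,95),(180,60,255)))
    gc=cv2.findContours(g,cv2.RETR_EXTERNAL,cv2.CHAIN_APPROX_NONE)[0]
    if not gc: continue
    gk=max(gc,key=cv2.contourArea)
    if cv2.contourArea(gk)<60: continue
    q=np.zeros_like(blue);cv2.fillPoly(q,[gk],255);er=q
    dark=cv2.bitwise_and(q,cv2.inRange(hsv,(0,0,0),(180,255,125)))
    dc=max(cv2.findContours(dark,cv2.RETR_EXTERNAL,cv2.CHAIN_APPROX_NONE)[0],key=cv2.contourArea)
    (u,v),rr=cv2.minEnclosingCircle(dc)
    print('   hole px',round(u,1),round(v,1),'r',round(rr,1),'world@.05',np.round(ray(c,(u,v),.05)[0],4))
    cv2.circle(vis,(int((u+.5-x0)*S),int((v+.5-y0)*S)),int(rr*S),(0,0,255),1)
    cv2.polylines(vis,[((gk-[x0,y0]+.5)*S).astype(int)],True,(0,255,0),1)
cv2.imwrite('pics/m.png',vis)
E
python3 m.py
```

```text
tray c [0.5616 0.2722] size [0.0941 0.161 ] yaw -5.1 origin [0.5272 0.2752] r 0.595
   hole px 168.5 186.5 r 3.8 world@.05 [0.5298 0.2789 0.05  ]
tray c [0.5151 0.1365] size [0.1619 0.0901] yaw 0.5 origin [0.4806 0.1362] r 0.5
   hole px 216.5 202.5 r 3.8 world@.05 [0.4814 0.1327 0.05  ]
tray c [ 0.6013 -0.0042] size [0.0915 0.161 ] yaw -6.6 origin [ 5.67e-01 -2.00e-04] r 0.567
tray c [ 0.5957 -0.1445] size [0.1594 0.0924] yaw 2.5 origin [ 0.5612 -0.146 ] r 0.58
   hole px 310.3 174.0 r 3.8 world@.05 [ 0.5682 -0.1499  0.05  ]
tray c [ 0.5826 -0.2904] size [0.094  0.1608] yaw -6.3 origin [ 0.5483 -0.2866] r 0.619
   hole px 355.7 180.2 r 3.9 world@.05 [ 0.5495 -0.2879  0.05  ]
```

View pics/m.png

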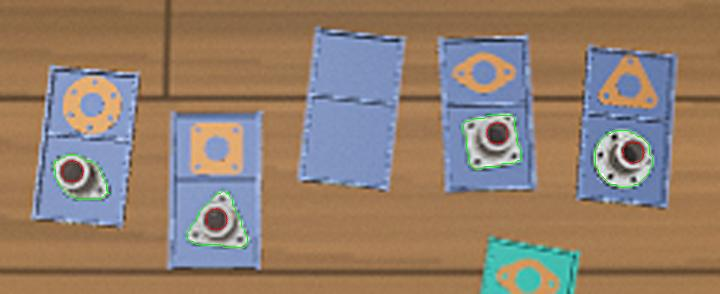

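The enlarged crop confirms the layout. The tray sizes come out at 161x92 mm and all the castings are within reach. The spare's divider is at the far end, so its larger compartment is the near one.

The plan is oval→spare, round→tray_round, triangle→tray_triangle, square→tray_square, oval→tray_oval. I'll close the jaws along x, which means a +73° turn.

Emit:
carry_out --increments '[1, 0.035, 0.02, 0, 7.3, 1, 0.035, 0.02, 0, 7.3, 1, 0.035, 0.02, 0, 7.3, 1, 0.035, 0.02, 0, 7.3, 1, 0.035, 0.02, 0, 7.3, 1, 0.035, 0.02, 0, 7.3, 1, 0.035, 0.02, 0, 7.3, 1, 0.035, 0.02, 0, 7.3, 1, 0.035, 0.02, 0, 7.3, 1, 0.035, 0.02, 0, 7.3]' --force 40

```text
time_s: 1.15
tcp_pos: [0.5267, -0.3726, 0.239]
eef_rot: [0.705, 0.709, -0.0, -0.0]
contact_force: [0.3, 0.1, -1.3]
width: 0.0852
grasp_force: 0.0
```

Emit:
carry_out --increments '[1, 0, 0.05, 0, 0, 1, 0, 0.05, 0, 0, 1, 0, 0.05, 0, 0, 1, 0, 0.05, 0, 0, 1, 0, 0.05, 0, 0, 1, 0, 0.05, 0, 0, 1, 0, 0.05, 0, 0, 1, 0, 0.05, 0, 0, 1, 0, 0.05, 0, 0, 1, 0, 0.05, 0, 0]'

```text
time_s: 2.15
tcp_pos: [0.525, 0.1282, 0.2393]
eef_rot: [0.707, 0.707, -0.0, 0.0]
contact_force: [1.1, -0.3, 0.6]
width: 0.0854
grasp_force: 0.0
```

Emit:
carry_out --increments '[0.5, 0.005, 0.05, 0, 0, 0.5, 0, 0.05, 0, 0, 0.5, 0, 0.05, 0, 0, 0.5, 0, 0, -0.04, 0, 0.5, 0, 0, -0.04, 0, 0.5, 0, 0, -0.04, 0, 0.5, 0, 0, 0, 0, 0.5, 0, 0, 0, 0]'

```text
time_s: 2.95
tcp_pos: [0.5299, 0.2757, 0.1193]
eef_rot: [0.707, 0.707, -0.001, -0.0]
contact_force: [0.1, -0.2, 1.2]
width: 0.0638
grasp_force: 0.0
```

```bash
python3 - <<'E'
from h import *
a=cap('top')['image'][100:260,110:310];b=cap('side')['image'][180:340,160:360]
cv2.imwrite('pics/g1.png',cv2.resize(np.hstack([a,b])[:,:,::-1],(800,320),interpolation=2))
E
```

```text
(no output)
```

View pics/g1.png

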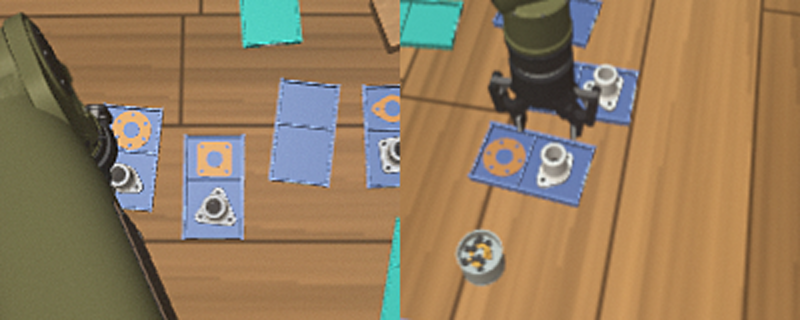

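The side view shows the gripper above the oval casting, with the stub at about (553,155). The offset is what I'd expect from parallax at this height, so I'm going down.

Emit:
carry_out --increments '[0.5, 0, 0.003, -0.03, 0, 0.5, 0, 0, -0.02, 0, 0.5, 0, 0, -0.02, 0, 0.5, 0, 0, -0.011, 0, 0.5, 0, 0, -0.011, 0, 0.5, 0, 0, 0, 0]'

```text
time_s: 3.65
tcp_pos: [0.5305, 0.2789, 0.0271]
eef_rot: [0.707, 0.707, -0.0, -0.0]
contact_force: [-0.4, 0.5, 0.5]
width: 0.064
grasp_force: 0.0
```

Emit:
carry_out --increments '[-0.6, 0, 0, 0, 0, -0.6, 0, 0, 0, 0, -0.6, 0, 0, 0, 0, -0.6, 0, 0, 0, 0, -0.6, 0, 0, 0, 0, -0.6, 0, 0, 0, 0]'

```text
time_s: 4.25
tcp_pos: [0.5313, 0.2795, 0.0285]
eef_rot: [0.707, 0.707, 0.001, 0.0]
contact_force: [-1.6, -0.4, 4.8]
width: 0.032
grasp_force: 40.0
```

Emit:
carry_out --increments '[-0.6, 0, 0, 0.01, 0, -0.6, 0, 0, 0.02, 0, -0.6, 0, 0, 0.035, 0, -0.6, 0, 0, 0.035, 0, -0.6, 0, 0, 0.03, 0, -0.6, 0, 0, 0, 0]'

```text
time_s: 4.85
tcp_pos: [0.5331, 0.2804, 0.1627]
eef_rot: [0.707, 0.707, 0.004, 0.001]
contact_force: [-0.1, 0.5, -1.1]
width: 0.032
grasp_force: 39.8
```

Emit:
carry_out --increments '[-0.6, 0.004, -0.02, 0, 0, -0.6, 0.004, -0.03, 0, 0, -0.6, 0.004, -0.04, 0, 0, -0.6, 0.004, -0.04, 0, 0, -0.6, 0.004, -0.04, 0, 0, -0.6, 0.004, -0.04, 0, 0, -0.6, 0.004, -0.03, 0, 0, -0.6, 0.004, -0.02, 0, 0, -0.6, 0.004, -0.02, 0, 0, -0.6, 0, 0, 0, 0]'

```text
time_s: 5.85
tcp_pos: [0.5662, -0.0032, 0.1567]
eef_rot: [0.708, 0.706, -0.001, -0.0]
contact_force: [0.5, 0.1, -0.0]
width: 0.0316
grasp_force: 39.8
```

```bash
python3 - <<'E'
from h import *
b=cap('side')['image'][100:300,150:350]
cv2.imwrite('pics/g2.png',cv2.resize(b[:,:,::-1],(600,600),interpolation=2))
s=env.read_state();print(s['tcp_pos'],s['width'],s['contact_force'])
E
```

```text
[ 0.56597951 -0.00192753  0.15677135] 0.03181485352827142 [ 0.27276149  0.16130868 -0.71216406]
```

View pics/g2.png

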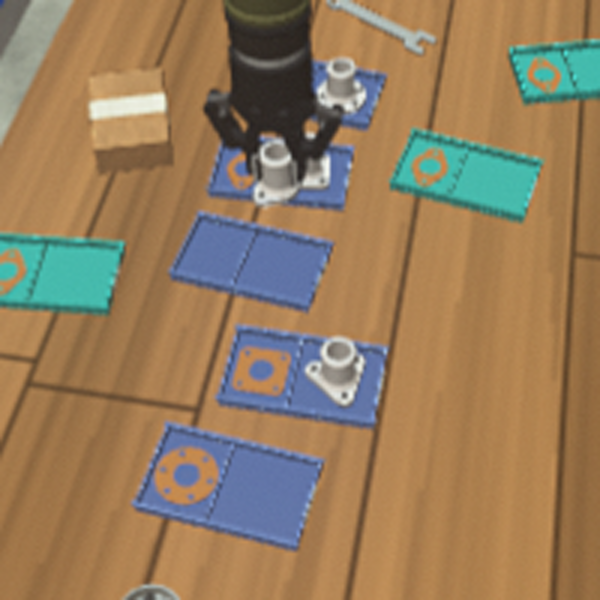

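The oval casting is held upright over the spare tray, with its stub at about (277,160) in the crop. Lowering it now.

Emit:
carry_out --increments '[-0.6, 0.001, 0.002, -0.03, 0, -0.6, 0, 0, -0.035, 0, -0.6, 0, 0, -0.03, 0, -0.6, 0, 0, -0.015, 0, -0.6, 0, 0, -0.008, 0, -0.6, 0, 0, -0.004, 0, -0.6, 0, 0, -0.002, 0, -0.6, 0, 0, -0.002, 0, -0.6, 0, 0, 0, 0]'

```text
time_s: 6.8
tcp_pos: [0.568, 0.0011, 0.0319]
eef_rot: [0.707, 0.707, 0.0, 0.0]
contact_force: [-0.2, -0.5, -0.1]
width: 0.0318
grasp_force: 39.9
```

Emit:
carry_out --increments '[-0.6, 0, 0, -0.001, 0, -0.6, 0, 0, -0.001, 0, -0.6, 0, 0, -0.001, 0, -0.6, 0, 0, -0.001, 0, -0.6, 0, 0, 0, 0]'

```text
time_s: 7.3
tcp_pos: [0.5677, 0.0009, 0.0285]
eef_rot: [0.707, 0.707, 0.0, 0.0]
contact_force: [-3.6, 0.3, 9.7]
width: 0.0322
grasp_force: 41.0
```

Emit:
carry_out --increments '[-0.3, 0, 0, 0, 0, 0.5, 0, 0, 0, 0, 0.5, 0, 0, 0, 0, 0.5, 0, 0, 0, 0, 0.5, 0, 0, 0.02, 0, 0.5, 0, 0, 0.035, 0, 0.5, 0, 0, 0.035, 0, 0.5, 0, 0, 0, 0]'

```text
time_s: 8.1
tcp_pos: [0.571, 0.001, 0.1221]
eef_rot: [0.707, 0.707, 0.003, 0.003]
contact_force: [0.2, -0.4, 0.4]
width: 0.0639
grasp_force: 0.0
```

Emit:
carry_out --increments '[0.5, -0.002, -0.03, 0, 0, 0.5, -0.002, -0.03, 0, 0, 0.5, -0.002, -0.04, 0, 0, 0.5, -0.002, -0.04, 0, 0, 0.5, -0.002, -0.04, 0, 0, 0.5, -0.002, -0.04, 0, 0, 0.5, -0.002, -0.03, 0, 0, 0.5, -0.002, -0.02, 0, 0, 0.5, -0.002, -0.02, 0, 0, 0.5, 0, 0, 0, 0]'

```text
time_s: 9.1
tcp_pos: [0.5488, -0.2913, 0.1163]
eef_rot: [0.708, 0.706, -0.0, -0.0]
contact_force: [0.5, -0.1, 0.6]
width: 0.0642
grasp_force: 0.0
```

```bash
python3 - <<'E'
from h import *
c=cap('top');b=c['image'][120:230,140:400]
cv2.imwrite('pics/g3.png',cv2.resize(b[:,:,::-1],(780,330),interpolation=2))
s=env.read_state();print(s['tcp_pos'],s['width'])
E
```

```text
[ 0.5489042  -0.28979921  0.11635033] 0.06392132283421446
```

View pics/g3.png

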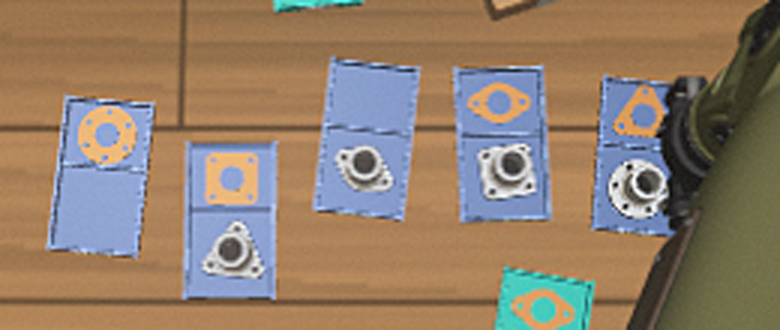

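The oval stands upright in the spare's near compartment at about (365,168), and the gripper is over the round casting. Descending.

Emit:
carry_out --increments '[0.5, 0, 0.001, -0.03, 0, 0.5, 0, 0, -0.02, 0, 0.5, 0, 0, -0.02, 0, 0.5, 0, 0, -0.01, 0, 0.5, 0, 0, -0.006, 0, 0.5, 0, 0, 0, 0, 0.5, 0, 0, 0, 0]'

```text
time_s: 9.85
tcp_pos: [0.55, -0.2881, 0.032]
eef_rot: [0.707, 0.707, 0.0, 0.0]
contact_force: [-0.0, 0.3, 0.8]
width: 0.0639
grasp_force: 0.0
```

Emit:
carry_out --increments '[-0.6, 0, 0, 0, 0, -0.6, 0, 0, 0, 0, -0.6, 0, 0, 0, 0, -0.6, 0, 0, 0, 0, -0.6, 0, 0, 0, 0, -0.6, 0, 0, 0, 0]'

```text
time_s: 10.45
tcp_pos: [0.5501, -0.2884, 0.0323]
eef_rot: [0.707, 0.707, 0.0, 0.001]
contact_force: [-1.4, -0.4, 5.9]
width: 0.0323
grasp_force: 40.1
```

Emit:
carry_out --increments '[-0.6, 0, 0, 0.01, 0, -0.6, 0, 0, 0.02, 0, -0.6, 0, 0, 0.035, 0, -0.6, 0, 0, 0.035, 0, -0.6, 0, 0, 0.03, 0, -0.6, -0.002, 0.02, 0, 0, -0.6, -0.002, 0.03, 0, 0, -0.6, -0.002, 0.04, 0, 0, -0.6, -0.002, 0.04, 0, 0, -0.6, -0.002, 0.04, 0, 0]'

```text
time_s: 11.45
tcp_pos: [0.5379, -0.1158, 0.1603]
eef_rot: [0.707, 0.707, -0.0, -0.001]
contact_force: [-0.3, 0.3, -2.0]
width: 0.0317
grasp_force: 40.0
```

Emit:
carry_out --increments '[-0.6, -0.002, 0.045, 0, 0, -0.6, -0.002, 0.045, 0, 0, -0.6, -0.002, 0.045, 0, 0, -0.6, -0.002, 0.045, 0, 0, -0.6, -0.002, 0.045, 0, 0, -0.6, -0.002, 0.045, 0, 0, -0.6, -0.001, 0.045, 0, 0, -0.6, 0, 0.04, 0, 0, -0.6, 0, 0.02, 0, 0, -0.6, 0, 0.01, 0, 0]'

```text
time_s: 12.45
tcp_pos: [0.5249, 0.2691, 0.1603]
eef_rot: [0.706, 0.708, -0.001, -0.0]
contact_force: [-0.3, -0.2, -1.5]
width: 0.0321
grasp_force: 40.0
```

Emit:
carry_out --increments '[-0.6, 0, 0, 0, 0, -0.6, 0, 0, 0, 0]'

```text
time_s: 12.65
tcp_pos: [0.5258, 0.266, 0.1608]
eef_rot: [0.707, 0.707, -0.001, 0.0]
contact_force: [0.3, 0.1, -1.5]
width: 0.0317
grasp_force: 40.0
```

Emit:
carry_out --increments '[-0.6, 0.001, 0.009, -0.03, 0, -0.6, 0, 0, -0.035, 0, -0.6, 0, 0, -0.03, 0, -0.6, 0, 0, -0.015, 0, -0.6, 0, 0, -0.008, 0, -0.6, 0, 0, -0.004, 0, -0.6, 0, 0, -0.002, 0, -0.6, 0, 0, -0.002, 0, -0.6, 0, 0, -0.001, 0, -0.6, 0, 0, 0, 0]'

```text
time_s: 13.65
tcp_pos: [0.5278, 0.2762, 0.0348]
eef_rot: [0.707, 0.707, 0.0, 0.0]
contact_force: [0.2, -0.3, -1.6]
width: 0.032
grasp_force: 40.0
```

Emit:
carry_out --increments '[-0.6, 0, 0, -0.001, 0, -0.6, 0, 0, -0.001, 0, -0.6, 0, 0, -0.001, 0, -0.6, 0, 0, -0.001, 0, -0.6, 0, 0, 0, 0]'

```text
time_s: 14.15
tcp_pos: [0.5276, 0.2762, 0.0323]
eef_rot: [0.707, 0.707, 0.0, 0.0]
contact_force: [-4.7, -2.4, 15.4]
width: 0.0318
grasp_force: 41.7
```

Emit:
carry_out --increments '[-0.3, 0, 0, 0, 0, 0.5, 0, 0, 0, 0, 0.5, 0, 0, 0, 0, 0.5, 0, 0, 0, 0, 0.5, 0, 0, 0.02, 0, 0.5, 0, 0, 0.035, 0, 0.5, 0, 0, 0.035, 0, 0.5, 0, 0, 0, 0]'

```text
time_s: 14.95
tcp_pos: [0.5306, 0.2777, 0.1252]
eef_rot: [0.707, 0.707, 0.004, 0.001]
contact_force: [1.0, 0.1, 0.2]
width: 0.0641
grasp_force: 0.0
```

Emit:
carry_out --increments '[0.5, -0.01, -0.03, 0, 0, 0.5, -0.01, -0.03, 0, 0, 0.5, -0.01, -0.03, 0, 0, 0.5, -0.01, -0.03, 0, 0, 0.5, -0.006, -0.02, 0, 0, 0.5, 0, -0.003, 0, 0, 0.5, 0, 0, 0, 0, 0.5, 0, 0, 0, 0]'

```text
time_s: 15.75
tcp_pos: [0.4819, 0.1337, 0.1201]
eef_rot: [0.707, 0.707, 0.0, -0.0]
contact_force: [0.1, 0.4, 0.2]
width: 0.0638
grasp_force: 0.0
```

Emit:
carry_out --increments '[0.5, 0, -0.001, -0.03, 0, 0.5, 0, 0, -0.02, 0, 0.5, 0, 0, -0.02, 0, 0.5, 0, 0, -0.012, 0, 0.5, 0, 0, -0.007, 0, 0.5, 0, 0, 0, 0, 0.5, 0, 0, 0, 0]'

```text
time_s: 16.45
tcp_pos: [0.482, 0.1323, 0.0318]
eef_rot: [0.707, 0.707, 0.0, 0.0]
contact_force: [-1.2, 0.1, 0.3]
width: 0.0644
grasp_force: 0.0
```

Emit:
carry_out --increments '[-0.6, 0, 0, 0, 0, -0.6, 0, 0, 0, 0, -0.6, 0, 0, 0, 0, -0.6, 0, 0, 0, 0, -0.6, 0, 0, 0, 0, -0.6, 0, 0, 0, 0]'

```text
time_s: 17.05
tcp_pos: [0.4821, 0.1322, 0.0322]
eef_rot: [0.707, 0.707, 0.001, 0.0]
contact_force: [-1.8, 1.1, 6.2]
width: 0.032
grasp_force: 39.5
```

Emit:
carry_out --increments '[-0.6, 0, 0, 0.01, 0, -0.6, 0, 0, 0.02, 0, -0.6, 0, 0, 0.035, 0, -0.6, 0, 0, 0.035, 0, -0.6, 0, 0, 0.03, 0, -0.6, 0.006, -0.02, 0, 0, -0.6, 0.006, -0.03, 0, 0, -0.6, 0.006, -0.04, 0, 0, -0.6, 0.006, -0.04, 0, 0, -0.6, 0.006, -0.04, 0, 0]'

```text
time_s: 18.05
tcp_pos: [0.5114, -0.0395, 0.162]
eef_rot: [0.707, 0.707, 0.0, 0.0]
contact_force: [0.9, 0.5, -1.7]
width: 0.0317
grasp_force: 39.9
```

Emit:
carry_out --increments '[-0.6, 0.006, -0.04, 0, 0, -0.6, 0.006, -0.04, 0, 0, -0.6, 0.006, -0.04, 0, 0, -0.6, 0.006, -0.04, 0, 0, -0.6, 0.006, -0.04, 0, 0, -0.6, 0.006, -0.03, 0, 0, -0.6, 0, -0.019, 0, 0, -0.6, 0, 0, 0, 0, -0.6, 0, 0, 0, 0, -0.6, 0, 0, 0, 0]'

```text
time_s: 19.05
tcp_pos: [0.5471, -0.2856, 0.1614]
eef_rot: [0.707, 0.708, 0.0, -0.0]
contact_force: [0.5, 1.0, -0.8]
width: 0.0319
grasp_force: 39.9
```

Emit:
carry_out --increments '[-0.6, 0.001, -0.002, -0.03, 0, -0.6, 0, 0, -0.035, 0, -0.6, 0, 0, -0.03, 0, -0.6, 0, 0, -0.015, 0, -0.6, 0, 0, -0.008, 0, -0.6, 0, 0, -0.004, 0, -0.6, 0, 0, -0.003, 0, -0.6, 0, 0, -0.002, 0, -0.6, 0, 0, -0.001, 0, -0.6, 0, 0, 0, 0]'

```text
time_s: 20.05
tcp_pos: [0.5487, -0.2893, 0.0338]
eef_rot: [0.707, 0.707, 0.0, 0.0]
contact_force: [0.2, -0.1, -1.1]
width: 0.0321
grasp_force: 39.9
```

Emit:
carry_out --increments '[-0.6, 0, 0, -0.001, 0, -0.6, 0, 0, -0.001, 0, -0.6, 0, 0, -0.001, 0, -0.6, 0, 0, 0, 0]'

```text
time_s: 20.45
tcp_pos: [0.5487, -0.2892, 0.0322]
eef_rot: [0.707, 0.707, 0.0, 0.001]
contact_force: [-4.0, 2.5, 12.4]
width: 0.032
grasp_force: 41.3
```

Emit:
carry_out --increments '[-0.3, 0, 0, 0, 0, 0.5, 0, 0, 0, 0, 0.5, 0, 0, 0, 0, 0.5, 0, 0, 0, 0, 0.5, 0, 0, 0.02, 0, 0.5, 0, 0, 0.035, 0, 0.5, 0, 0, 0.035, 0, 0.5, 0, 0, 0, 0]'

```text
time_s: 21.25
tcp_pos: [0.5516, -0.2907, 0.1254]
eef_rot: [0.707, 0.707, 0.001, 0.004]
contact_force: [1.0, 0.4, 0.7]
width: 0.0642
grasp_force: 0.0
```

Emit:
carry_out --increments '[0.5, 0.005, 0.03, 0, 0, 0.5, 0.005, 0.03, 0, 0, 0.5, 0.005, 0.03, 0, 0, 0.5, 0.004, 0.03, 0, 0, 0.5, 0, 0.019, 0, 0, 0.5, 0, 0, 0, 0, 0.5, 0, 0, 0, 0, 0.5, 0, 0, 0, 0]'

```text
time_s: 22.05
tcp_pos: [0.5673, -0.1508, 0.12]
eef_rot: [0.707, 0.707, -0.0, -0.0]
contact_force: [0.3, 0.2, 1.1]
width: 0.0641
grasp_force: 0.0
```

Emit:
carry_out --increments '[0.5, 0.001, 0.001, -0.03, 0, 0.5, 0, 0, -0.02, 0, 0.5, 0, 0, -0.02, 0, 0.5, 0, 0, -0.012, 0, 0.5, 0, 0, -0.006, 0, 0.5, 0, 0, 0, 0, 0.5, 0, 0, 0, 0]'

```text
time_s: 22.75
tcp_pos: [0.5691, -0.1494, 0.033]
eef_rot: [0.707, 0.707, 0.0, 0.0]
contact_force: [-0.5, 0.5, 1.0]
width: 0.064
grasp_force: 0.0
```

Emit:
carry_out --increments '[-0.6, 0, 0, 0, 0, -0.6, 0, 0, 0, 0, -0.6, 0, 0, 0, 0, -0.6, 0, 0, 0, 0, -0.6, 0, 0, 0, 0, -0.6, 0, 0, 0, 0]'

```text
time_s: 23.35
tcp_pos: [0.5691, -0.1492, 0.0333]
eef_rot: [0.707, 0.707, 0.0, 0.001]
contact_force: [-1.5, -0.4, 4.9]
width: 0.0319
grasp_force: 39.8
```

Emit:
carry_out --increments '[-0.6, 0, 0, 0.01, 0, -0.6, 0, 0, 0.02, 0, -0.6, 0, 0, 0.035, 0, -0.6, 0, 0, 0.035, 0, -0.6, 0, 0, 0.03, 0, -0.6, -0.01, 0.03, 0, 0, -0.6, -0.01, 0.03, 0, 0, -0.6, -0.01, 0.03, 0, 0, -0.6, -0.01, 0.03, 0, 0, -0.6, -0.01, 0.03, 0, 0]'

```text
time_s: 24.35
tcp_pos: [0.5177, 0.0021, 0.1627]
eef_rot: [0.707, 0.707, 0.0, -0.0]
contact_force: [0.6, 0.4, -1.8]
width: 0.0319
grasp_force: 40.0
```

Emit:
carry_out --increments '[-0.6, -0.01, 0.03, 0, 0, -0.6, -0.01, 0.03, 0, 0, -0.6, -0.01, 0.03, 0, 0, -0.6, -0.008, 0.03, 0, 0, -0.6, 0, 0.015, 0, 0, -0.6, 0, 0, 0, 0, -0.6, 0, 0, 0, 0, -0.6, 0, 0, 0, 0]'

```text
time_s: 25.15
tcp_pos: [0.4807, 0.1351, 0.1623]
eef_rot: [0.707, 0.707, -0.0, 0.0]
contact_force: [-0.5, -0.1, -1.4]
width: 0.0322
grasp_force: 40.1
```

Emit:
carry_out --increments '[-0.6, 0, 0.001, -0.03, 0, -0.6, 0, 0, -0.035, 0, -0.6, 0, 0, -0.03, 0, -0.6, 0, 0, -0.015, 0, -0.6, 0, 0, -0.008, 0, -0.6, 0, 0, -0.004, 0, -0.6, 0, 0, -0.003, 0, -0.6, 0, 0, -0.002, 0, -0.6, 0, 0, -0.001, 0, -0.6, 0, 0, 0, 0]'

```text
time_s: 26.15
tcp_pos: [0.4808, 0.1371, 0.0347]
eef_rot: [0.707, 0.707, 0.0, 0.0]
contact_force: [0.3, -0.2, -1.4]
width: 0.0321
grasp_force: 40.0
```

Emit:
carry_out --increments '[-0.6, 0, 0, -0.001, 0, -0.6, 0, 0, -0.001, 0, -0.6, 0, 0, -0.001, 0, -0.6, 0, 0, 0, 0]'

```text
time_s: 26.55
tcp_pos: [0.4808, 0.1372, 0.0332]
eef_rot: [0.707, 0.707, 0.001, 0.0]
contact_force: [-5.7, -1.8, 18.9]
width: 0.0323
grasp_force: 42.1
```

Emit:
carry_out --increments '[-0.3, 0, 0, 0, 0, 0.5, 0, 0, 0, 0, 0.5, 0, 0, 0, 0, 0.5, 0, 0, 0, 0, 0.5, 0, 0, 0.02, 0, 0.5, 0, 0, 0.035, 0, 0.5, 0, 0, 0.035, 0, 0.5, 0, 0, 0, 0]'

```text
time_s: 27.35
tcp_pos: [0.4837, 0.138, 0.1256]
eef_rot: [0.707, 0.707, 0.003, 0.002]
contact_force: [0.5, 0.4, 0.4]
width: 0.0644
grasp_force: 0.0
```

Emit:
carry_out --increments '[0.5, 0.02, -0.03, 0, 0, 0.5, 0.02, -0.03, 0, 0, 0.5, 0.02, -0.03, 0, 0, 0.5, 0.02, -0.03, 0, 0, 0.5, 0.007, -0.016, 0, 0, 0.5, 0, 0, 0, 0, 0.5, 0, 0, 0, 0, 0.5, 0, 0, 0, 0]'

```text
time_s: 28.15
tcp_pos: [0.5665, 0.002, 0.1209]
eef_rot: [0.707, 0.708, -0.0, -0.001]
contact_force: [0.1, -0.3, 0.1]
width: 0.0643
grasp_force: 0.0
```

```bash
python3 m.py; python3 - <<'E'
from h import *
b=cap('side')['image'][100:300,150:350]
cv2.imwrite('pics/g4.png',cv2.resize(b[:,:,::-1],(600,600),interpolation=2))
E
```

```text
tray c [0.5616 0.2722] size [0.0941 0.161 ] yaw -5.1 origin [0.5272 0.2752] r 0.595
   hole px 168.5 186.5 r 3.8 world@.05 [0.5298 0.2789 0.05  ]
tray c [0.5138 0.1369] size [0.0899 0.1591] yaw -0.0 origin [0.4793 0.137 ] r 0.498
   hole px 215.0 202.3 r 3.8 world@.05 [0.482  0.1372 0.05  ]
tray c [ 0.5963 -0.146 ] size [0.1592 0.088 ] yaw 1.8 origin [ 0.5619 -0.1471] r 0.581
tray c [ 0.5829 -0.2904] size [0.094  0.1615] yaw -6.3 origin [ 0.5486 -0.2867] r 0.619
   hole px 356.5 179.5 r 3.8 world@.05 [ 0.5516 -0.2903  0.05  ]
```

View pics/m.png

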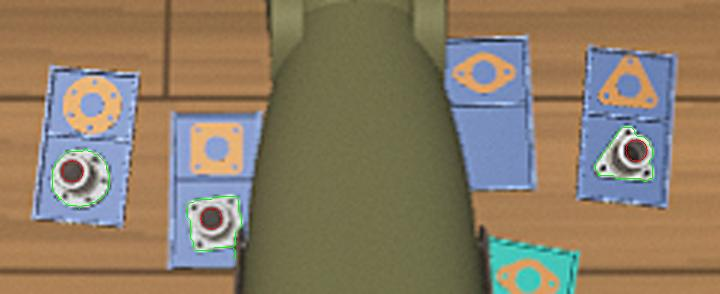

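View pics/g4.png

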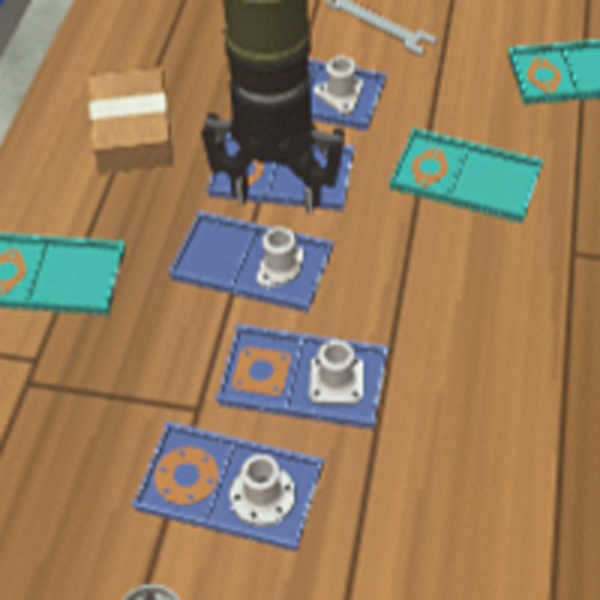

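The round (260,490), square (337,372) and triangle (340,85) castings now stand upright in their own trays. The oval is in the spare at (280,260), under the gripper. Next I grasp the oval.

Emit:
carry_out --increments '[0.5, 0.001, -0.001, -0.03, 0, 0.5, 0, 0, -0.02, 0, 0.5, 0, 0, -0.02, 0, 0.5, 0, 0, -0.012, 0, 0.5, 0, 0, -0.007, 0, 0.5, 0, 0, 0, 0, 0.5, 0, 0, 0, 0]'

```text
time_s: 28.95
tcp_pos: [0.5689, 0.0002, 0.033]
eef_rot: [0.707, 0.707, 0.0, 0.0]
contact_force: [0.5, -0.2, -0.1]
width: 0.0639
grasp_force: 0.0
```

Emit:
carry_out --increments '[-0.6, 0, 0, 0, 0, -0.6, 0, 0, 0, 0, -0.6, 0, 0, 0, 0, -0.6, 0, 0, 0, 0, -0.6, 0, 0, 0, 0, -0.6, 0, 0, 0, 0]'

```text
time_s: 29.55
tcp_pos: [0.5692, -0.0001, 0.0332]
eef_rot: [0.707, 0.707, 0.001, 0.001]
contact_force: [-1.1, 0.0, 5.9]
width: 0.0316
grasp_force: 39.8
```

Emit:
carry_out --increments '[-0.6, 0, 0, 0.01, 0, -0.6, 0, 0, 0.02, 0, -0.6, 0, 0, 0.035, 0, -0.6, 0, 0, 0.035, 0, -0.6, 0, 0, 0.03, 0, -0.6, -0.002, -0.03, 0, 0, -0.6, -0.002, -0.03, 0, 0, -0.6, -0.002, -0.03, 0, 0, -0.6, -0.002, -0.03, 0, 0, -0.6, 0, -0.026, 0, 0]'

```text
time_s: 30.55
tcp_pos: [0.5599, -0.1474, 0.1628]
eef_rot: [0.707, 0.707, -0.0, -0.0]
contact_force: [0.1, 0.6, -0.3]
width: 0.032
grasp_force: 39.8
```

Emit:
carry_out --increments '[-0.6, 0, 0, 0, 0, -0.6, 0, 0, 0, 0, -0.6, 0, 0, 0, 0]'

```text
time_s: 30.85
tcp_pos: [0.5603, -0.1453, 0.1624]
eef_rot: [0.707, 0.707, 0.0, -0.0]
contact_force: [0.8, -0.1, -0.2]
width: 0.032
grasp_force: 39.8
```

Emit:
carry_out --increments '[-0.6, 0, -0.001, -0.03, 0, -0.6, 0, 0, -0.035, 0, -0.6, 0, 0, -0.03, 0, -0.6, 0, 0, -0.015, 0, -0.6, 0, 0, -0.008, 0, -0.6, 0, 0, -0.004, 0, -0.6, 0, 0, -0.003, 0, -0.6, 0, 0, -0.002, 0, -0.6, 0, 0, -0.001, 0, -0.6, 0, 0, 0, 0]'

```text
time_s: 31.85
tcp_pos: [0.5608, -0.1471, 0.0348]
eef_rot: [0.707, 0.707, 0.0, 0.0]
contact_force: [0.3, -0.0, -1.4]
width: 0.0318
grasp_force: 39.8
```

Emit:
carry_out --increments '[-0.6, 0, 0, -0.001, 0, -0.6, 0, 0, -0.001, 0, -0.6, 0, 0, -0.001, 0, -0.6, 0, 0, 0, 0]'

```text
time_s: 32.25
tcp_pos: [0.5608, -0.1472, 0.0332]
eef_rot: [0.707, 0.707, 0.0, 0.001]
contact_force: [-4.3, 0.7, 14.4]
width: 0.0316
grasp_force: 41.5
```

Release it, rise, then swing the arm to the right to clear the view.

Emit:
carry_out --increments '[-0.3, 0, 0, 0, 0, 0.5, 0, 0, 0, 0, 0.5, 0, 0, 0, 0, 0.5, 0, 0, 0, 0, 0.5, 0, 0, 0.02, 0, 0.5, 0, 0, 0.035, 0, 0.5, 0, 0, 0.04, 0, 0.5, 0, 0, 0.04, 0, 0.5, 0, 0, 0.04, 0]'

```text
time_s: 33.15
tcp_pos: [0.5601, -0.1469, 0.2076]
eef_rot: [0.707, 0.707, -0.0, -0.0]
contact_force: [0.9, 0.0, -0.5]
width: 0.0639
grasp_force: 0.0
```

Emit:
carry_out --increments '[0.5, -0.01, -0.04, 0, 0, 0.5, -0.01, -0.04, 0, 0, 0.5, -0.01, -0.04, 0, 0, 0.5, -0.01, -0.04, 0, 0, 0.5, -0.01, -0.04, 0, 0, 0.5, -0.01, -0.04, 0, 0, 0.5, -0.01, -0.04, 0, 0, 0.5, -0.01, -0.04, 0, 0, 0.5, -0.01, -0.04, 0, 0, 0.5, 0, 0, 0, 0]'

```text
time_s: 34.15
tcp_pos: [0.4683, -0.5117, 0.2051]
eef_rot: [0.709, 0.705, -0.001, 0.0]
contact_force: [0.7, 0.6, 0.1]
width: 0.0639
grasp_force: 0.0
```

```bash
python3 m.py; python3 - <<'E'
from h import *
b=cap('side')['image'][100:320,150:350]
cv2.imwrite('pics/g5.png',cv2.resize(b[:,:,::-1],(545,600),interpolation=2))
s=env.read_state();print(s['tcp_pos'],s['time_s'])
E
```

```text
tray c [0.5616 0.2724] size [0.0937 0.161 ] yaw -5.1 origin [0.5272 0.2754] r 0.595
   hole px 168.5 186.5 r 3.8 world@.05 [0.5298 0.2789 0.05  ]
tray c [0.5151 0.1365] size [0.1619 0.0901] yaw 0.5 origin [0.4806 0.1362] r 0.5
   hole px 215.0 202.3 r 3.8 world@.05 [0.482  0.1372 0.05  ]
tray c [ 0.6013 -0.0034] size [0.0902 0.161 ] yaw -6.6 origin [0.5671 0.0006] r 0.567
tray c [ 0.5957 -0.1445] size [0.1595 0.0924] yaw 2.5 origin [ 0.5612 -0.146 ] r 0.58
   hole px 310.0 176.0 r 3.6 world@.05 [ 0.5621 -0.1488  0.05  ]
tray c [ 0.5829 -0.2904] size [0.094  0.1615] yaw -6.3 origin [ 0.5486 -0.2867] r 0.619
   hole px 356.5 179.5 r 3.8 world@.05 [ 0.5516 -0.2903  0.05  ]
[ 0.4697791  -0.50754226  0.20533685] 34.25
```

View pics/m.png

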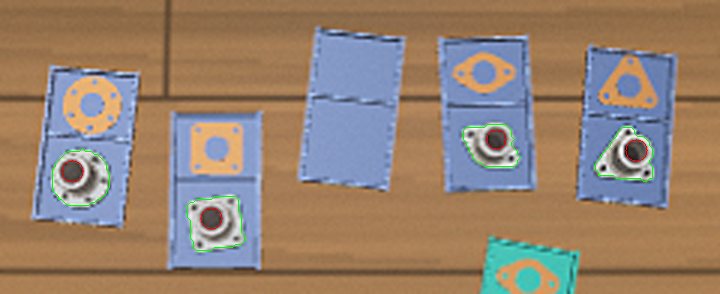

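View pics/g5.png

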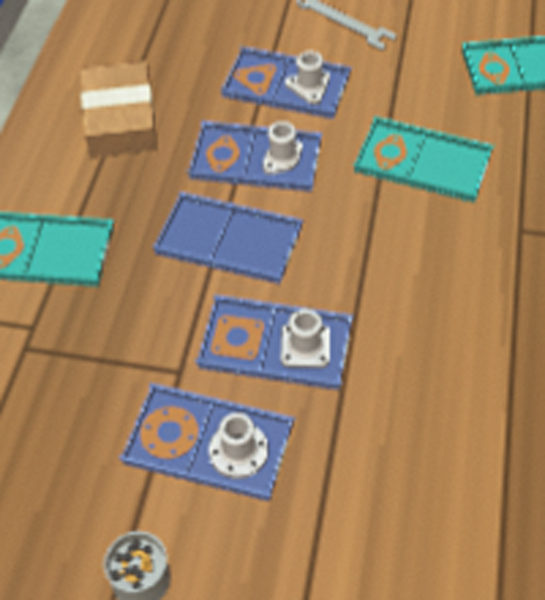

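Every casting stands upright in the tray with its own gasket: round (238,440), square (306,335), oval (283,150) and triangle (308,78) in the side crop. All are within 4 mm of the compartment centres, the spare tray is empty and the bolt tin hasn't been touched. Handing in.

```bash
python3 -c "
from rig import env
print(env.close_job())"
```

```text
the job is handed in; nothing more can be done
None
```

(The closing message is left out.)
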